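# Put the screwdrivers on their colour-coded rests

## Robot

A 6-joint arm with a two-finger parallel gripper is mounted at the origin on a cart in front of the work surface, level with it; the furniture and walls round the work are solid. World frame = base frame: x ahead of the robot, y to its left, z up, the work surface at z = 0. Lengths are in m, angles in rad, forces in N, time in s.
With the tool pointing down it reaches from about 0.35 to 0.975 m from the base axis. Payload 4.9 kg.
Tool frame: the origin (TCP) lies at the very end of the fingers, on their centre line; the grasp point (between the pads) lies 19 mm behind it; z points along the fingers, y is the line along which they close (so a half turn about z gives the same grasp; the last joint's range is limited). The gripper opens to 85 mm and grips with 20 to 120 N. Pads are 22 mm wide; open, the fingers measure 114 mm over their backs; the gripper's body (76 mm by 85 mm) begins 54 mm behind the grasp point. The pads swing forward as they close: fully open they stand 13 mm farther back than shut.
Start: joints at [1.172, 0.053, 1.613, -0, 1.476, -0.119], TCP at [0.173, 0.601, 0.231] pointing down, gripper open.
Joint ranges: [-3.01, 3.01], [-1.01, 2.22], [0.06, 2.58], [-1.02, 4.17], [0.09, 2.62], [-3.14, 3.14]. Speed limits (rad/s): [2.57, 2.57, 3.14, 3.14, 3.14, 3.14].

## Interface

Orientations are given as a unit quaternion [w, x, y, z].
In Python, from plant import manip, vision, order gives the robot as it stands.
- The arm moves only by the tool play_rows, never from a script. Its argument "steps" is a list that holds one entry, the list of rows, each a list of 6 numbers: the shift along the tool's x, y, z in mm, then the turn, a rotation vector about the tool's x, y, z in degrees. A call has 1 to 12 rows; each row is the pose to reach, as a shift and turn from the pose commanded when the call began, along the tool's axes at that moment; what a row does not reach only later rows make up. A row lasts 1/12 s, in which the tool goes at most 41.7 mm and 7.16 degrees, less where a joint would pass 70% of its speed; a pose out of reach is approached as far as the arm can. A call with a gripper value outside its range is refused whole. "claw" is the gripper's target within -1 to 1 (fully open at 1, half-way at 0, shut at -1), set as the call begins (left out, the last holds). The fingers move at their own pace and stop on an object; the grip force is fixed at half the most. Time passes only in rows, so rows that repeat a pose let the fingers close. It gives the time, the measured TCP pose, the force, the opening and the grip force at its end, in the units of the state.
- manip.state(): the state, without advancing time (a new reading comes with each control period).
- vision.grab_frame(name): name is "side" or "top"; returns (picture, depth): 384x512x3 uint8, blue, green, red; 384x512 float32, m along the optical axis (not along the pixel's ray), 0 where there is no reading.
- vision.camera_info(name): a dict with "K" (3x3 intrinsics, pixels), "k1" (the pictures are not rectified: a ray, as slopes to the right and down, at radius r is drawn at 1 + k1 r^2 times it, then the intrinsics apply), "eye" and "orientation" of the camera in the world. Camera axes: x right, y down, z forward; pixel columns grow to the right and rows downward; lengths in m; the calibration is good to about 2 mm. A picture is of the moment at which its call begins. camera_info takes no time and is no camera call.
- order.job_done(): hands the job in; it is judged then, once.
The state is a dict: "time": time; "joint_pos": joint angles; "joint_vel": joint speeds; "joint_efforts": joint torques, N m; "tool_pos": TCP position; "tool_rot": TCP orientation; "contact_force": force on the tool from outside, world axes, zero at the start; "ft_torque": the same for the moment, N m; "gripper_width": opening from 0.0 (shut) to 1.0 (fully open); "grasp_force": force on a finger pad.
Only numpy, scipy, OpenCV 4.12 (cv2) and the standard library are available. Lean on these libraries where they do the work, as an engineer would, in place of code of your own. Each camera call takes 0.05 s, during which the arm holds its last target. There are 200 camera calls.

## Task

Tidy the bench: lay each of the four screwdrivers in both wire saddles of the rest whose base plate has the colour of its end cap, with the cap towards the white dot and the rear of the handle in the saddle next to the dot. Let go of them all, and leave the graver and the needle file where they lie.

Things in the scene. Friction and masses are not known exactly. Their poses are not given: they have to be found in the camera images.
- screwdriver_red: loose precision screwdriver with a red end cap, grey knurled handle and thin blade, lying on the bench; 151 mm long, handle 12 mm thick, 20 to 40 g. Origin at mid-length on its underside; +y runs along the tool towards the red cap, z up. Handle from y = -6 to 65 mm, then the cap; blade towards -y. Balances near y = +30 mm: grip the handle across x there
- screwdriver_blue: loose precision screwdriver with a blue end cap, grey knurled handle and thin blade, lying on the bench; 141 mm long, handle 11 mm thick, 20 to 40 g. Origin at mid-length on its underside; +y runs along the tool towards the blue cap, z up. Handle from y = -11 to 60 mm, then the cap; blade towards -y. Balances near y = +30 mm: grip the handle across x there
- screwdriver_green: loose precision screwdriver with a green end cap, grey knurled handle and thin blade, lying on the bench; 146 mm long, handle 12 mm thick, 20 to 40 g. Origin at mid-length on its underside; +y runs along the tool towards the green cap, z up. Handle from y = -8 to 62 mm, then the cap; blade towards -y. Balances near y = +30 mm: grip the handle across x there
- screwdriver_yellow: loose precision screwdriver with a yellow end cap, grey knurled handle and thin blade, lying on the bench; 166 mm long, handle 14 mm thick, 20 to 40 g. Origin at mid-length on its underside; +y runs along the tool towards the yellow cap, z up. Handle from y = 2 to 72 mm, then the cap; blade towards -y. Balances near y = +36 mm: grip the handle across x there
- rest_red: fixed red plate 52x116x5 mm (y -24 to +92 mm) with two steel wire saddles and a white dot at y +79. Origin: at bench level below the front saddle; +y to the dot, z up. Saddles at y 0 and +54: wire Vs open upward, 37 mm between crests 30 mm high, bottom of V 16 mm high, 49 mm free between them. Lay the screwdriver in along y, cap to the dot, its origin above this one: it lies about 16 mm above the bench
- rest_blue: fixed blue plate 52x116x5 mm (y -24 to +92 mm) with two steel wire saddles and a white dot at y +79. Origin: at bench level below the front saddle; +y to the dot, z up. Saddles at y 0 and +54: wire Vs open upward, 37 mm between crests 30 mm high, bottom of V 16 mm high, 49 mm free between them. Lay the screwdriver in along y, cap to the dot, its origin above this one: it lies about 16 mm above the bench
- rest_green: fixed green plate 52x116x5 mm (y -24 to +92 mm) with two steel wire saddles and a white dot at y +79. Origin: at bench level below the front saddle; +y to the dot, z up. Saddles at y 0 and +54: wire Vs open upward, 37 mm between crests 30 mm high, bottom of V 16 mm high, 49 mm free between them. Lay the screwdriver in along y, cap to the dot, its origin above this one: it lies about 16 mm above the bench
- rest_yellow: fixed yellow plate 52x116x5 mm (y -24 to +92 mm) with two steel wire saddles and a white dot at y +79. Origin: at bench level below the front saddle; +y to the dot, z up. Saddles at y 0 and +54: wire Vs open upward, 37 mm between crests 30 mm high, bottom of V 16 mm high, 49 mm free between them. Lay the screwdriver in along y, cap to the dot, its origin above this one: it lies about 16 mm above the bench
- graver: bystander, loose: graver with brown mushroom handle, 112 mm long, 31 mm wide, 25 mm high, origin at mid-length on its underside, handle towards +y; to be left where it is
- needle_file: bystander, loose: needle file with a plain orange-yellow handle along half its length, 134 mm long, 9 mm thick, origin at mid-length on its underside, along y; to be left where it is

How it is judged:
By the outcome, as a careful person would: the job done as asked, in the order asked, and still so for the second after the job is handed in, with the robot touching nothing.
It also fails if it takes over 99 s, if anything falls off the work surface, if the arm or the gripper's body presses on something with over 40 N, if the wrist force passes 120 N, or if a joint passes its speed limit or range.

## Working session

There is one attempt and no reset: what is moved stays moved. The work goes in short steps, Python scripts to look and compute and a tool call to move; the robot and the scene stay as the last step left them, time stands still between calls to the robot, and variables do not carry over. Pictures are saved under pics/ and viewed, at most 14 in all, crops included, and the job is handed in when it is done.

Besides the shell and the picture viewer there is one more tool, called after "Emit:" in YAML: its name, and indented under it one key for each argument. play_rows: Moves the arm, as the interface text tells. Its arguments: {"type":"object","properties":{"steps":{"type":"array"},"claw":{"type":"number"}},"required":["steps"]}

```bash
ls; mkdir -p pics; python3 - <<'E'
from plant import manip, vision
import cv2
for n in("top","side"):
    p,d=vision.grab_frame(n); cv2.imwrite(f"pics/{n}0.png",cv2.resize(p,(800,600),interpolation=cv2.INTER_CUBIC))
    i=vision.camera_info(n); print(n,i)
print(manip.state())
E
```

```text
pics
top {'K': array([[400.29177762,   0.        , 261.58830014],
       [  0.        , 400.29177762, 189.70739061],
       [  0.        ,   0.        ,   1.        ]]), 'k1': -0.12596414343758927, 'eye': array([0.46200251, 0.02211693, 0.91623947]), 'orientation': array([-0.03546422,  0.71113797, -0.70054342,  0.04758149])}
side {'K': array([[372.59559503,   0.        , 261.06055102],
       [  0.        , 372.59559503, 196.58762425],
       [  0.        ,   0.        ,   1.        ]]), 'k1': 0.015066790818559411, 'eye': array([0.19191988, 0.64802523, 0.72242189]), 'orientation': array([ 0.11135708, -0.23602174,  0.88351844, -0.38895823])}
{'time': 0.1, 'joint_pos': array([ 1.17203995e+00,  5.33247329e-02,  1.61418481e+00,  4.50074103e-06,
        1.47601089e+00, -1.18990126e-01]), 'joint_vel': array([-1.37065144e-03, -1.97633714e-03, -3.34765443e-03, -7.01981733e-04,
        3.49285686e-05,  8.97094015e-04]), 'joint_efforts': array([ 2.04642021e-06, -3.94904959e+01, -3.71363211e+01, -1.43262428e-04,
        3.90848887e-03,  9.83761083e-06]), 'tool_pos': array([0.17234805, 0.60016512, 0.23014816]), 'tool_rot': array([-2.48912571e-04,  1.39427531e-01,  9.90231808e-01, -9.31196895e-04]), 'contact_force': array([-0.56965613,  1.49590571,  0.62805204]), 'ft_torque': array([0.04018129, 0.00425479, 0.0394539 ]), 'grasp_force': 0.0, 'gripper_width': 1.0003077723609506}
```

View pics/top0.png

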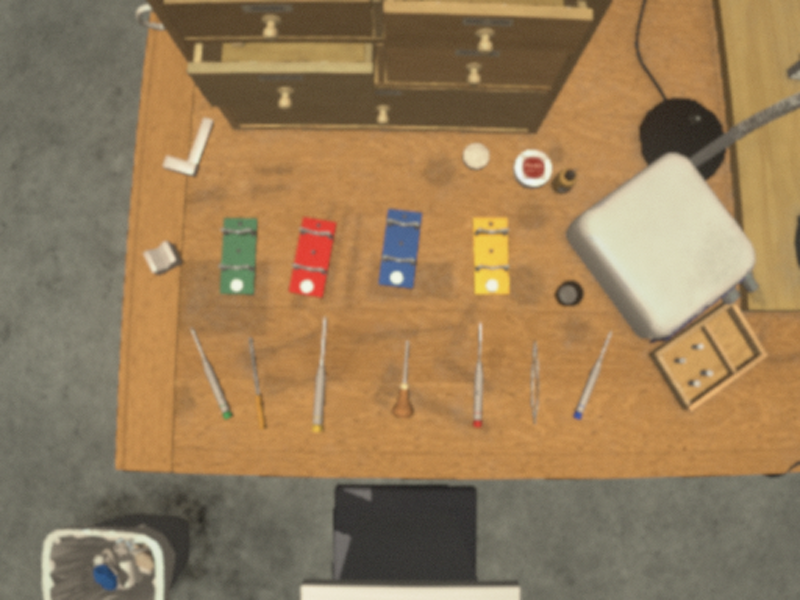

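View pics/side0.png

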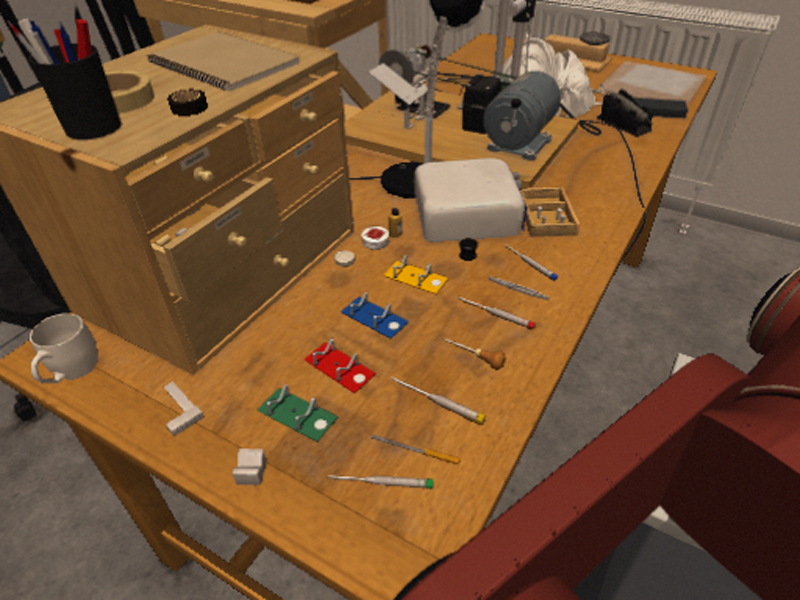

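The top view shows the rests (green, red, blue, yellow from left at rows ~250) and the tools below, caps toward the robot. The drivers are green (212,375), yellow (320,375), red (479,375) and blue (593,375). Next, enlarged crops.

```bash
cat >h.py <<'E'
import numpy as np, cv2
from plant import manip, vision
from scipy.spatial.transform import Rotation as R
def q2R(q): return R.from_quat([q[1],q[2],q[3],q[0]])
def ray(n,uv):
    i=vision.camera_info(n); K=i["K"]
    d=(np.atleast_2d(np.array(uv,float))-[K[0,2],K[1,2]])/K[0,0]
    u=d.copy()
    for _ in range(20): u=d/(1+i["k1"]*(u**2).sum(1,keepdims=True))
    return i["eye"], q2R(i["orientation"]).apply(np.c_[u,np.ones(len(u))])
def px2w(n,uv,z):
    e,r=ray(n,uv); s=(z-e[2])/r[:,2:3]; return e+s*r
def w2px(n,P):
    i=vision.camera_info(n); K=i["K"]
    c=q2R(i["orientation"]).inv().apply(np.atleast_2d(P)-i["eye"]); u=c[:,:2]/c[:,2:]
    u=u*(1+i["k1"]*(u**2).sum(1,keepdims=True)); return u*K[0,0]+[K[0,2],K[1,2]]
def crop(n,x0,y0,x1,y1,s,name):
    p,d=vision.grab_frame(n)
    c=cv2.resize(p[y0:y1,x0:x1],None,fx=s,fy=s,interpolation=cv2.INTER_CUBIC); cv2.imwrite(f"pics/{name}.png",c); return p,d
E
python3 - <<'E'
from h import *
p,d=crop("top",115,135,265,280,4,"tl")
crop("top",235,135,400,280,4,"tr")
hsv=cv2.cvtColor(p,cv2.COLOR_BGR2HSV)
# white dots
m=((hsv[...,1]<60)&(hsv[...,2]>170)).astype(np.uint8); m[:165]=0;m[192:]=0;m[:,:130]=0;m[:,345:]=0
n,l,s,c=cv2.connectedComponentsWithStats(m)
for k in range(1,n):
    if s[k,4]>8: print("dot",c[k].round(2),s[k,4],px2w("top",c[k:k+1],.006).round(4))
E
```

```text
dot [253.34 177.05] 64 [[0.5986 0.0266 0.006 ]]
dot [151.03 182.09] 65 [[0.5832 0.2625 0.006 ]]
dot [314.32 182.18] 38 [[ 0.589  -0.1141  0.006 ]]
dot [195.93 182.81] 42 [[0.5831 0.1582 0.006 ]]
```

View pics/tl.png

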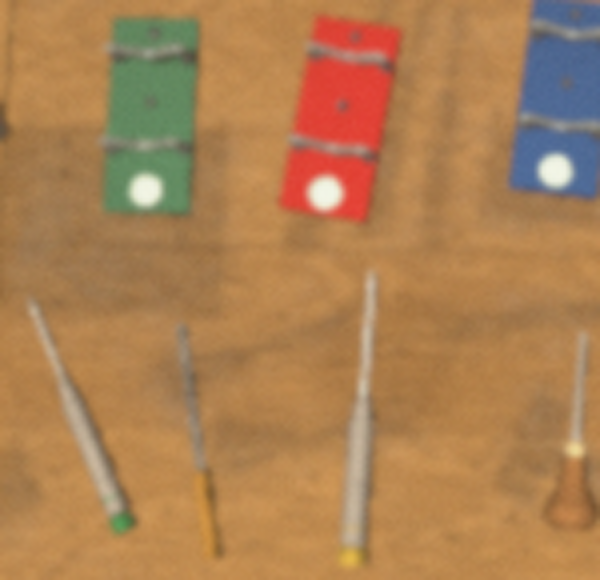

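View pics/tr.png

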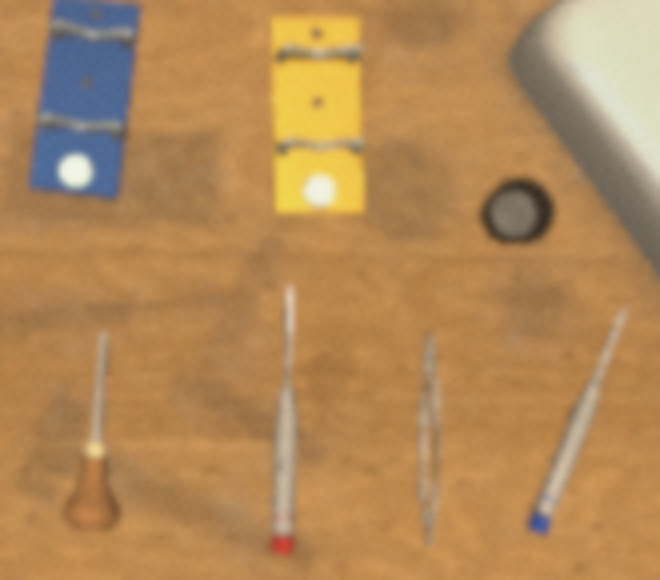

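The left crop shows green cap end (122,530) to tip (31,298), and yellow (351,566) to (372,270). The right crop shows red (282,553) to (290,286), and blue (538,530) to (624,310). The dots all face the robot.

```bash
cat >m.py <<'E'
from h import *
tools={"green":((115,135),(122,530),(31,298),.146),"yellow":((115,135),(351,566),(372,270),.166),"red":((235,135),(282,553),(290,286),.151),"blue":((235,135),(538,530),(624,310),.141)}
for k,(o,c,t,L) in tools.items():
    uv=np.array(o)+(np.array([c,t])+.5)/4-.5
    C,T=px2w("top",uv,.006)[:,:2]; v=C-T; n=np.linalg.norm(v); y=v/n
    mid=(C+T)/2
    print(k,"len",n.round(4),"of",L,"origin",mid.round(4),"yaw of +y",np.degrees(np.arctan2(y[1],y[0])).round(1),"grip",(mid+y*(.036 if k=="yellow" else .03)).round(4))
p,d=vision.grab_frame("top"); hsv=cv2.cvtColor(p,cv2.COLOR_BGR2HSV)
hues={"green":(50,90),"red":None,"blue":(100,130),"yellow":(22,32)}
box={"green":(135,130,172,195),"red":(180,130,220,195),"blue":(238,128,275,190),"yellow":(298,130,332,195)}
for k,(x0,y0,x1,y1) in box.items():
    h=hsv[y0:y1,x0:x1].astype(int)
    m=((h[...,0]<6)|(h[...,0]>174)) if k=="red" else (h[...,0]>=hues[k][0])&(h[...,0]<=hues[k][1])
    m&=h[...,1]>100
    m=cv2.morphologyEx(m.astype(np.uint8),cv2.MORPH_OPEN,np.ones((2,2)))
    ys,xs=np.nonzero(m)
    W=px2w("top",np.c_[xs+x0,ys+y0],.005)[:,:2]
    r=cv2.minAreaRect((W*1000).astype(np.float32)); b=cv2.boxPoints(r)
    e=[b[1]-b[0],b[2]-b[1]]; a=max(e,key=np.linalg.norm); a=a/np.linalg.norm(a); a=a if a[0]<0 else -a
    print("rest",k,"size",np.round(r[1],1),"centre",np.round(r[0],1),"yaw",np.degrees(np.arctan2(a[1],a[0])).round(1),"origin",(np.array(r[0])-34*a).round(1),"dot pred",(np.array(r[0])+45*a).round(1))
E
python3 m.py
```

```text
green len 0.143 of 0.146 origin [0.4542 0.2975] yaw of +y -155.9 grip [0.4269 0.2852]
yellow len 0.1673 of 0.166 origin [0.4555 0.1338] yaw of +y 177.4 grip [0.4196 0.1354]
red len 0.1512 of 0.151 origin [ 0.4579 -0.0955] yaw of +y 178.5 grip [ 0.4279 -0.0948]
blue len 0.1367 of 0.141 origin [ 0.4589 -0.2668] yaw of +y 157.5 grip [ 0.4311 -0.2553]
rest green size [0. 0.] centre [0. 0.] yaw nan origin [nan nan] dot pred [nan nan]
rest red size [ 49.3 112.7] centre [624.9 148.6] yaw 171.6 origin [658.6 143.6] dot pred [580.4 155.2]
rest blue size [ 45.8 107.4] centre [639.7  19.6] yaw 174.5 origin [673.5  16.4] dot pred [594.9  24. ]
rest yellow size [109.2  46.6] centre [ 629.9 -115.9] yaw -179.9 origin [ 663.9 -115.8] dot pred [ 584.9 -115.9]m.py:19: RuntimeWarning: invalid value encountered in divide
  e=[b[1]-b[0],b[2]-b[1]]; a=max(e,key=np.linalg.norm); a=a/np.linalg.norm(a); a=a if a[0]<0 else -a
```

```bash
cat >r.py <<'E'
from h import *
C={"green":((115,135),[(115,17),(199,18),(190,214),(104,212)],(151.03,182.09)),"red":((115,135),[(316,15),(403,28),(366,222),(280,208)],(195.93,182.81)),
"blue":((235,135),[(53,-6),(141,5),(118,198),(30,187)],(253.34,177.05)),"yellow":((235,135),[(271,15),(361,15),(365,214),(275,214)],(314.32,182.18))}
for k,(o,c,d) in C.items():
    P=px2w("top",np.array(o)+(np.array(c)+.5)/4-.5,.005)[:,:2]*1000
    D=px2w("top",[d],.005)[0,:2]*1000
    a=(P[2]+P[3]-P[0]-P[1])/2; L=np.linalg.norm(a); a/=L; m=P.mean(0)
    print(k,L.round(1),np.linalg.norm(P[1]-P[0]).round(1),"yaw",np.degrees(np.arctan2(a[1],a[0])).round(1),"origin by plate",(m-34*a).round(1),"by dot",(D-79*a).round(1))
E
python3 r.py; cat >go.py <<'E'
# usage: go.py x y z(mm) phi(deg): shift/turn in tool axes from the measured pose
import sys; from h import *
s=manip.state(); T=q2R(s["tool_rot"]); x,y,z,phi=map(float,sys.argv[1:])
ph=np.radians(phi); Y=np.array([np.cos(ph),np.sin(ph),0]); Z=np.array([0,0,-1.]); X=np.cross(Y,Z)
print("shift",T.inv().apply(np.array([x,y,z])-s["tool_pos"]*1000).round(1),"turn",np.degrees((T.inv()*R.from_matrix(np.c_[X,Y,Z])).as_rotvec()).round(2),"at",(s["tool_pos"]*1000).round(1),round(s["time"],2))
E
python3 go.py 427 285 100 114.1
```

```text
green 115.4 50.0 yaw 180.0 origin by plate [661.6 261.3] by dot [662.3 262.7]
red 115.2 51.6 yaw 171.4 origin by plate [660.9 145.5] by dot [661.4 146.5]
blue 114.6 51.8 yaw 174.2 origin by plate [676.3  17.7] by dot [677.3  18.7]
yellow 117.5 53.1 yaw -179.1 origin by plate [ 668.1 -113.5] by dot [ 668.1 -113. ]
shift [-331.7 -232.7  130.9] turn [-5.000e-02 -3.000e-02 -4.013e+01] at [172.5 600.4 230.7] 0.25
```

Emit:
play_rows:
  steps:
    - [[-80, -60, 30, 0, 0, -8], [-120, -84, 45, 0, 0, -15], [-160, -112, 65, 0, 0, -22], [-200, -140, 85, 0, 0, -29], [-235, -165, 100, 0, 0, -36], [-270, -190, 115, 0, 0, -40], [-300, -210, 130, 0, 0, -40], [-330, -231, 150, 0, 0, -40], [-330, -231, 170, 0, 0, -40], [-330, -231, 170, 0, 0, -40], [-330, -231, 170, 0, 0, -40], [-330, -231, 170, 0, 0, -40]]
  claw: 0.2

```text
time: 1.25
tool_pos: [0.4257, 0.2832, 0.0574]
tool_rot: [-0.003, -0.205, 0.979, -0.001]
contact_force: [-0.8, -0.8, -0.5]
gripper_width: 0.599
grasp_force: 0.0
```

```bash
python3 go.py 428.6 286.1 1.5 114.1; python3 - <<'E'
from h import *
p,d=crop("side",180,280,330,330,5,"s1")
print(w2px("side",[[.4286,.2861,.006],[.4,.2749,.006]]))
E
```

```text
shift [-4.2  1.6 55.9] turn [-0.09 -0.37 -0.41] at [425.7 283.2  57.4] 1.25
[[255.14431157 308.1769044 ]
 [269.3069869  310.05976939]]
```

Emit:
play_rows:
  steps:
    - [[-4, 1.5, 20, 0, 0, 0], [-4, 1.5, 40, 0, 0, 0], [-4, 1.5, 50, 0, 0, 0], [-4, 1.5, 55.5, 0, 0, 0], [-4, 1.5, 55.5, 0, 0, 0], [-4, 1.5, 55.5, 0, 0, 0]]

```text
time: 1.8
tool_pos: [0.4291, 0.2912, 0.0065]
tool_rot: [0.0, -0.208, 0.978, 0.0]
contact_force: [0.2, 0.3, -0.0]
gripper_width: 0.601
grasp_force: 0.0
```

Emit:
play_rows:
  steps:
    - [[0, 0, 0, 0, 0, 0], [0, 0, 0, 0, 0, 0], [0, 0, 0, 0, 0, 0], [0, 0, 0, 0, 0, 0], [0, 0, 0, 0, 0, 0], [0, 0, 0, 0, 0, 0], [0, 0, 0, 0, 0, 0], [0, 0, 0, 0, 0, 0], [0, 0, 0, 0, 0, 0], [0, 0, 0, 0, 0, 0]]
  claw: -1

```text
time: 2.63
tool_pos: [0.4297, 0.2909, 0.0068]
tool_rot: [0.001, -0.208, 0.978, 0.0]
contact_force: [-1.2, 0.8, 6.8]
gripper_width: 0.084
grasp_force: 59.1
```

Emit:
play_rows:
  steps:
    - [[0, 0, -8, 0, 0, 0], [0, 0, -20, 0, 0, 0], [0, 0, -40, 0, 0, 0], [0, 0, -60, 0, 0, 0], [0, 0, -75, 0, 0, 0], [0, 0, -80, 0, 0, 0], [0, 0, -80, 0, 0, 0], [0, 0, -80, 0, 0, 0]]

```text
time: 3.3
tool_pos: [0.4289, 0.2904, 0.0858]
tool_rot: [0.0, -0.208, 0.978, -0.0]
contact_force: [-0.8, -1.1, -0.7]
gripper_width: 0.09
grasp_force: 58.7
```

```bash
python3 go.py 632 262 82 90; python3 - <<'E'
from h import *
crop("side",150,180,350,330,4,"s2")
E
```

```text
shift [-174.1 -108.5    3.8] turn [-0.000e+00  1.000e-02  2.397e+01] at [428.9 290.4  85.8] 3.3
```

View pics/s2.png

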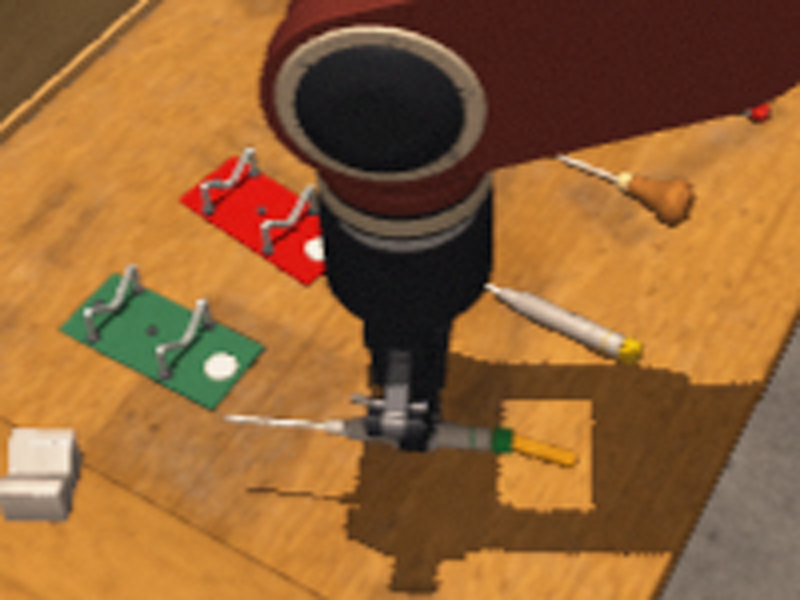

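The side crop shows green gripped mid-handle (410,430) and level, cap toward the robot. Carrying it to the green rest.

Emit:
play_rows:
  steps:
    - [[-15, -9, 0, 0, 0, 2], [-40, -25, 0, 0, 0, 6], [-70, -43, 0, 0, 0, 10], [-100, -62, 0, 0, 0, 15], [-130, -80, 0, 0, 0, 20], [-155, -96, 0, 0, 0, 23], [-172, -106, 0, 0, 0, 24], [-178, -110, 0, 0, 0, 24], [-178, -110, 0, 0, 0, 24], [-178, -110, 0, 0, 0, 24], [-178, -110, 0, 0, 0, 24], [-178, -110, 0, 0, 0, 24]]

```text
time: 4.35
tool_pos: [0.6348, 0.2627, 0.0853]
tool_rot: [-0.001, -0.0, 1.0, -0.0]
contact_force: [-0.5, -0.7, -0.9]
gripper_width: 0.083
grasp_force: 58.7
```

```bash
python3 go.py 636 262 23 90;python3 - <<'E'
from h import *
crop("side",150,180,350,330,4,"s3")
E
```

```text
shift [-1.3 -0.7 62.3] turn [-0.01 -0.08  0.03] at [634.8 262.7  85.3] 4.35
```

View pics/s3.png

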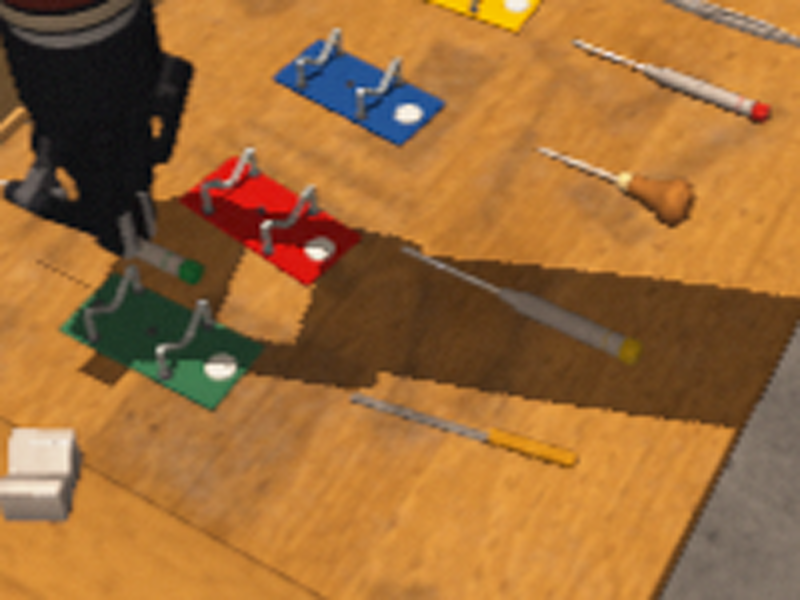

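Green hangs above its rest, cap at (190,270), aligned with the plate. Lowering, releasing and lifting.

Emit:
play_rows:
  steps:
    - [[-1, 0, 15, 0, 0, 0], [-1, 0, 30, 0, 0, 0], [-1, 0, 45, 0, 0, 0], [-1, 0, 53, 0, 0, 0], [-1, 0, 58, 0, 0, 0], [-1, 0, 61, 0, 0, 0], [-1, 0, 61.5, 0, 0, 0], [-1, 0, 61.5, 0, 0, 0]]

```text
time: 5.07
tool_pos: [0.6377, 0.2624, 0.0245]
tool_rot: [0.0, 0.0, 1.0, -0.0]
contact_force: [0.0, 0.3, 0.7]
gripper_width: 0.085
grasp_force: 58.7
```

Emit:
play_rows:
  steps:
    - [[0, 0, 0, 0, 0, 0], [0, 0, 0, 0, 0, 0], [0, 0, 0, 0, 0, 0], [0, 0, 0, 0, 0, 0], [0, 0, 0, 0, 0, 0], [0, 0, 0, 0, 0, 0], [0, 0, -20, 0, 0, 0], [0, 0, -50, 0, 0, 0], [0, 0, -80, 0, 0, 0], [0, 0, -80, 0, 0, 0]]
  claw: 0.2

```text
time: 5.9
tool_pos: [0.6416, 0.2636, 0.1126]
tool_rot: [0.006, 0.0, 1.0, 0.002]
contact_force: [0.9, 1.0, 1.9]
gripper_width: 0.598
grasp_force: 0.0
```

```bash
python3 go.py 423.5 135.2 50 87.4
```

```text
shift [ 218.8 -128.7   59.5] turn [0.21 0.68 2.57] at [641.6 263.6 112.6] 5.9
```

Emit:
play_rows:
  steps:
    - [[10, -6, 0, 0, 0, 0], [40, -24, 0, 0, 0, 2.6], [75, -45, 0, 0, 0, 2.6], [110, -66, 10, 0, 0, 2.6], [145, -87, 20, 0, 0, 2.6], [180, -108, 35, 0, 0, 2.6], [203, -121, 50, 0, 0, 2.6], [213, -127, 54, 0, 0, 2.6], [213, -127, 54, 0, 0, 2.6], [213, -127, 54, 0, 0, 2.6], [213, -127, 54, 0, 0, 2.6], [213, -127, 54, 0, 0, 2.6]]

```text
time: 6.9
tool_pos: [0.4262, 0.1359, 0.0517]
tool_rot: [0.001, 0.023, 1.0, 0.0]
contact_force: [1.0, 0.2, -0.2]
gripper_width: 0.606
grasp_force: 0.0
```

```bash
python3 go.py 423.5 135.2 2.5 87.4; python3 - <<'E'
from h import *
crop("side",150,180,350,330,4,"s4")
E
```

```text
shift [ 2.8 -0.9 49.2] turn [ 0.03  0.15 -0.01] at [426.2 135.9  51.7] 6.9
```

View pics/s4.png

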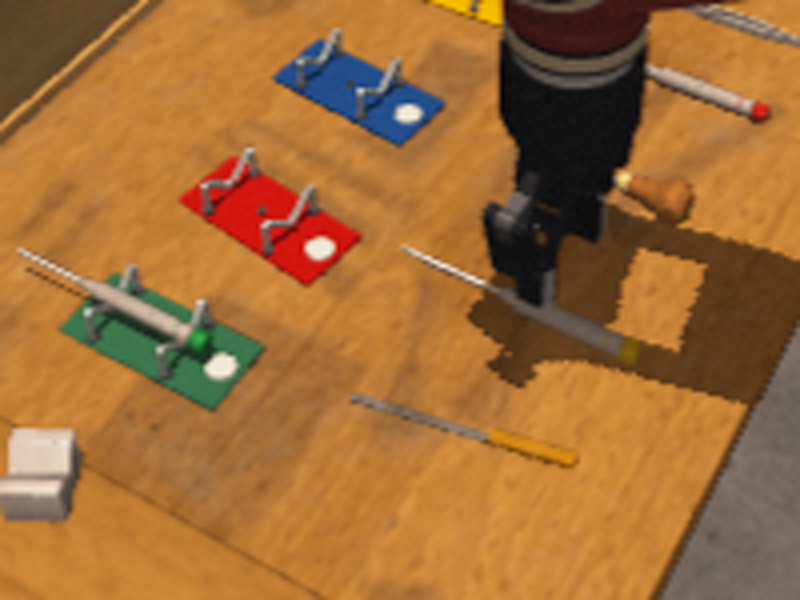

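Green lies in both of its saddles (cap at 200,342 next to the dot). The gripper hovers over the yellow handle. Descending with z set lower than last time.

Emit:
play_rows:
  steps:
    - [[2, -0.5, 15, 0, 0, 0], [2, -0.5, 32, 0, 0, 0], [2, -0.5, 42, 0, 0, 0], [2, -0.5, 47, 0, 0, 0], [2, -0.5, 49, 0, 0, 0], [2, -0.5, 49, 0, 0, 0], [2, -0.5, 49, 0, 0, 0]]

```text
time: 7.53
tool_pos: [0.423, 0.1352, 0.0019]
tool_rot: [0.001, 0.023, 1.0, 0.0]
contact_force: [0.6, 0.5, 0.2]
gripper_width: 0.603
grasp_force: 0.0
```

```bash
python3 go.py 423.5 135.2 2.5 87.4; python3 - <<'E'
from h import *
print((w2px("side",[[.594,.262,.022]])-[150,180])*4)
E
```

```text
shift [-0.5  0.  -0.6] turn [ 0.01  0.06 -0.03] at [423.  135.2   1.9] 7.53
[[197.66684339 339.51624936]]
```

Green is within ~1 mm of nominal. Closing on yellow and lifting.

Emit:
play_rows:
  steps:
    - [[0, 0, -0.5, 0, 0, 0], [0, 0, -0.5, 0, 0, 0], [0, 0, -0.5, 0, 0, 0], [0, 0, -0.5, 0, 0, 0], [0, 0, -0.5, 0, 0, 0], [0, 0, -0.5, 0, 0, 0], [0, 0, -0.5, 0, 0, 0], [0, 0, -0.5, 0, 0, 0], [0, 0, -0.5, 0, 0, 0], [0, 0, -0.5, 0, 0, 0]]
  claw: -1

```text
time: 8.37
tool_pos: [0.4228, 0.1351, 0.0024]
tool_rot: [0.0, 0.023, 1.0, 0.0]
contact_force: [-0.7, -0.5, 4.9]
gripper_width: 0.127
grasp_force: 58.9
```

Emit:
play_rows:
  steps:
    - [[0, 0, -8, 0, 0, 0], [0, 0, -20, 0, 0, 0], [0, 0, -40, 0, 0, 0], [0, 0, -60, 0, 0, 0], [0, 0, -75, 0, 0, 0], [0, 0, -80, 0, 0, 0], [0, 0, -80, 0, 0, 0], [0, 0, -80, 0, 0, 0], [0, 0, -80, 0, 0, 0]]

```text
time: 9.12
tool_pos: [0.4212, 0.1348, 0.0804]
tool_rot: [-0.001, 0.023, 1.0, -0.0]
contact_force: [-0.5, -0.0, -1.0]
gripper_width: 0.125
grasp_force: 58.8
```

```bash
python3 go.py 636 -113.5 82 90.9
```

```text
shift [-226.  -238.2   -2.1] turn [-0.03 -0.14 -3.53] at [421.2 134.8  80.4] 9.12
```

Emit:
play_rows:
  steps:
    - [[-10, -10, 0, 0, 0, 0], [-30, -32, 0, 0, 0, -1], [-55, -58, 0, 0, 0, -2], [-80, -85, 0, 0, 0, -3], [-106, -113, 0, 0, 0, -3.5], [-132, -141, 0, 0, 0, -3.5], [-158, -169, 0, 0, 0, -3.5], [-184, -196, 0, 0, 0, -3.5], [-206, -219, 0, 0, 0, -3.5], [-219, -233, 0, 0, 0, -3.5], [-223.5, -238, 0, 0, 0, -3.5], [-223.5, -238, 0, 0, 0, -3.5]]

```text
time: 10.12
tool_pos: [0.6344, -0.1139, 0.0801]
tool_rot: [-0.001, -0.007, 1.0, 0.0]
contact_force: [-0.5, 0.2, 0.7]
gripper_width: 0.128
grasp_force: 58.8
```

Emit:
play_rows:
  steps:
    - [[0, 0, 0, 0, 0, 0], [0, 0, 0, 0, 0, 0], [0, 0, 0, 0, 0, 0]]

```text
time: 10.37
tool_pos: [0.6336, -0.1117, 0.0813]
tool_rot: [-0.001, -0.008, 1.0, 0.0]
contact_force: [-0.0, 0.4, -0.6]
gripper_width: 0.125
grasp_force: 58.8
```

```bash
python3 go.py 635.5 -113.5 19 90.9;python3 - <<'E'
from h import *
crop("side",200,100,360,220,5,"s5")
E
```

```text
shift [-1.9 -1.9 62.3] turn [ 0.03 -0.07  0.04] at [ 633.6 -111.7   81.3] 10.37
```

View pics/s5.png

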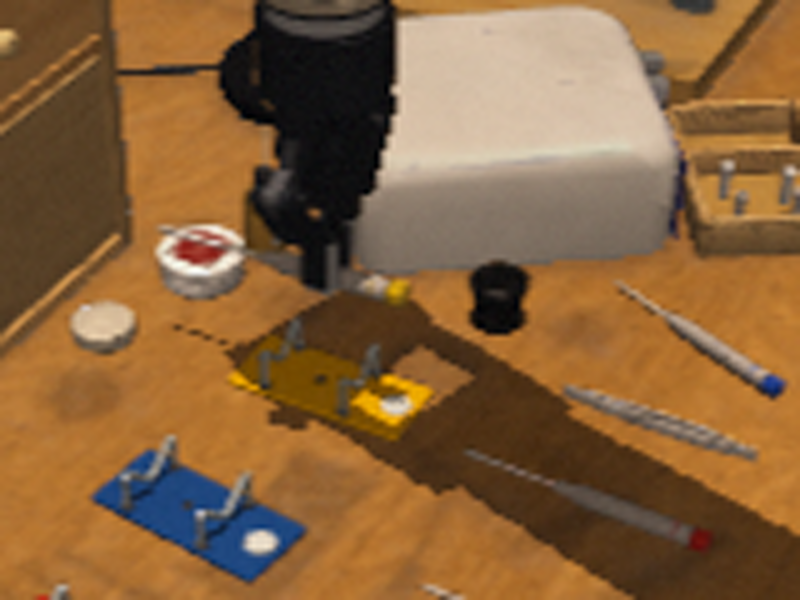

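```bash
python3 - <<'E'
from h import *
p,d=vision.grab_frame("top")
e=vision.camera_info("top")["eye"][2]
for u,v in [(374,152),(385,145),(385,160),(395,175),(372,152),(305,99),(341,107)]:
    z=.916-d[v,u]; print((u,v),px2w("top",[(u,v)],z).round(3))
E
```

```text
(374, 152) [[ 0.58  -0.142  0.38 ]]
(385, 145) [[ 0.585 -0.15   0.405]]
(385, 160) [[ 0.563 -0.146  0.414]]
(395, 175) [[ 0.599 -0.284  0.067]]
(372, 152) [[ 0.583 -0.143  0.368]]
(305, 99) [[ 0.799 -0.097 -0.023]]
(341, 107) [[ 0.643 -0.096  0.383]]
```

Yellow is over its plate, cap to the dot, and clear of the box (67 mm high). Lowering and releasing.

Emit:
play_rows:
  steps:
    - [[-1, -1, 15, 0, 0, 0], [-1, -1, 30, 0, 0, 0], [-1, -1, 45, 0, 0, 0], [-1, -1, 53, 0, 0, 0], [-1, -1, 58, 0, 0, 0], [-1, -1, 61, 0, 0, 0], [-1, -1, 61, 0, 0, 0], [-1, -1, 61, 0, 0, 0], [-1, -1, 61, 0, 0, 0]]

```text
time: 11.22
tool_pos: [0.6364, -0.1142, 0.0217]
tool_rot: [0.001, -0.008, 1.0, -0.0]
contact_force: [0.7, -0.7, -0.3]
gripper_width: 0.126
grasp_force: 58.8
```

Emit:
play_rows:
  steps:
    - [[0, 0, 0, 0, 0, 0], [0, 0, 0, 0, 0, 0], [0, 0, 0, 0, 0, 0], [0, 0, 0, 0, 0, 0], [0, 0, 0, 0, 0, 0], [0, 0, 0, 0, 0, 0], [0, 0, -20, 0, 0, 0], [0, 0, -50, 0, 0, 0], [0, 0, -80, 0, 0, 0], [0, 0, -80, 0, 0, 0], [0, 0, -80, 0, 0, 0], [0, 0, -80, 0, 0, 0]]
  claw: 0.2

```text
time: 12.22
tool_pos: [0.6354, -0.1139, 0.1006]
tool_rot: [-0.0, -0.008, 1.0, 0.0]
contact_force: [-0.2, -0.8, 0.0]
gripper_width: 0.595
grasp_force: 0.0
```

```bash
python3 go.py 433 -256.1 60 67.5
```

```text
shift [ 204.6 -139.1   40.7] turn [-0.000e+00 -1.000e-02  2.337e+01] at [ 635.4 -113.9  100.6] 12.22
```

Emit:
play_rows:
  steps:
    - [[10, -7, 0, 0, 0, 2], [35, -23, 0, 0, 0, 7], [68, -46, 0, 0, 0, 12], [102, -69, 0, 0, 0, 17], [136, -92, 0, 0, 0, 21], [168, -114, 5, 0, 0, 23.4], [194, -132, 20, 0, 0, 23.4], [204, -139, 35, 0, 0, 23.4], [204, -139, 40, 0, 0, 23.4], [204, -139, 40, 0, 0, 23.4], [204, -139, 40, 0, 0, 23.4], [204, -139, 40, 0, 0, 23.4]]

```text
time: 13.22
tool_pos: [0.4346, -0.2558, 0.0613]
tool_rot: [0.0, 0.195, 0.981, -0.0]
contact_force: [-0.1, -0.1, 0.7]
gripper_width: 0.6
grasp_force: 0.0
```

```bash
python3 go.py 433 -256.1 2 67.5; python3 - <<'E'
from h import *
crop("side",200,100,360,220,5,"s6")
print((w2px("side",[[.668-.077,-.113,.022],[.668,-.113,.023]])-[200,100])*5)
E
```

```text
shift [ 1.4 -0.9 59.3] turn [-0.    0.04  0.02] at [ 434.6 -255.8   61.3] 13.22
[[385.859522   382.50702072]
 [274.58664125 342.04200057]]
```

View pics/s6.png

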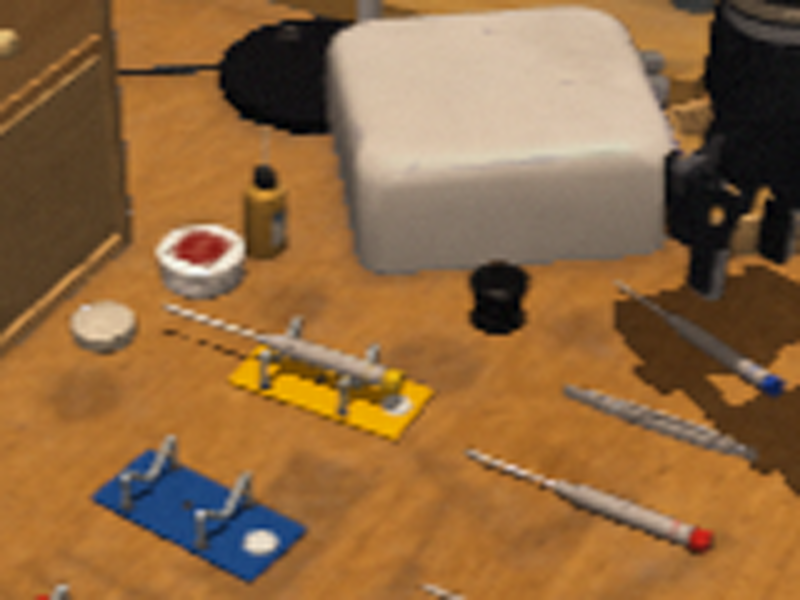

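Yellow lies in both saddles (cap at 393,380 by the dot). The gripper is above the blue handle. Descending and gripping.

Emit:
play_rows:
  steps:
    - [[1, -0.5, 20, 0, 0, 0], [1, -0.5, 40, 0, 0, 0], [1, -0.5, 52, 0, 0, 0], [1, -0.5, 57, 0, 0, 0], [1, -0.5, 58.5, 0, 0, 0], [1, -0.5, 58.5, 0, 0, 0], [1, -0.5, 58.5, 0, 0, 0], [1, -0.5, 58.5, 0, 0, 0]]

```text
time: 13.93
tool_pos: [0.4335, -0.2567, 0.0035]
tool_rot: [0.001, 0.195, 0.981, -0.001]
contact_force: [0.1, 0.0, 0.5]
gripper_width: 0.596
grasp_force: 0.0
```

Emit:
play_rows:
  steps:
    - [[0, 0, 0, 0, 0, 0], [0, 0, 0, 0, 0, 0], [0, 0, 0, 0, 0, 0], [0, 0, 0, 0, 0, 0], [0, 0, 0, 0, 0, 0], [0, 0, 0, 0, 0, 0], [0, 0, 0, 0, 0, 0], [0, 0, 0, 0, 0, 0], [0, 0, 0, 0, 0, 0], [0, 0, 0, 0, 0, 0]]
  claw: -1

```text
time: 14.77
tool_pos: [0.4329, -0.2564, 0.0028]
tool_rot: [0.0, 0.195, 0.981, -0.0]
contact_force: [-1.4, 0.3, 4.9]
gripper_width: 0.094
grasp_force: 59.2
```

Emit:
play_rows:
  steps:
    - [[0, 0, -8, 0, 0, 0], [0, 0, -20, 0, 0, 0], [0, 0, -40, 0, 0, 0], [0, 0, -60, 0, 0, 0], [0, 0, -75, 0, 0, 0], [0, 0, -80, 0, 0, 0], [0, 0, -80, 0, 0, 0], [0, 0, -80, 0, 0, 0], [0, 0, -80, 0, 0, 0]]

```text
time: 15.52
tool_pos: [0.4319, -0.2555, 0.0811]
tool_rot: [-0.001, 0.195, 0.981, 0.001]
contact_force: [-0.2, 0.2, -0.5]
gripper_width: 0.091
grasp_force: 58.8
```

```bash
python3 go.py 648 21 82 84.2
```

```text
shift [-93.7 338.2  -0.9] turn [  0.05  -0.11 -16.73] at [ 431.9 -255.5   81.1] 15.52
```

Emit:
play_rows:
  steps:
    - [[-2, 6, -10, 0, 0, -1], [-7, 25, -20, 0, 0, -3], [-15, 54, -20, 0, 0, -5], [-24, 86, -20, 0, 0, -7], [-33, 119, -20, 0, 0, -9], [-42, 152, -20, 0, 0, -11], [-51, 185, -20, 0, 0, -13], [-60, 218, -20, 0, 0, -15], [-69, 250, -20, 0, 0, -16.7], [-78, 282, -15, 0, 0, -16.7], [-86, 310, -5, 0, 0, -16.7], [-92, 330, 0, 0, 0, -16.7]]

```text
time: 16.52
tool_pos: [0.6447, 0.0164, 0.0811]
tool_rot: [-0.001, 0.05, 0.999, 0.0]
contact_force: [0.1, -0.3, 0.1]
gripper_width: 0.091
grasp_force: 58.8
```

Emit:
play_rows:
  steps:
    - [[0, 5, 0, 0, 0, 0], [0, 8, 0, 0, 0, 0], [0, 8, 0, 0, 0, 0], [0, 8, 0, 0, 0, 0], [0, 8, 0, 0, 0, 0], [0, 8, 0, 0, 0, 0]]

```text
time: 17.02
tool_pos: [0.6446, 0.0205, 0.0828]
tool_rot: [0.0, 0.051, 0.999, -0.0]
contact_force: [0.3, -0.2, -0.1]
gripper_width: 0.092
grasp_force: 58.8
```

```bash
python3 go.py 648 21 20 84.2
```

```text
shift [-3.3  0.9 62.8] turn [-0.01  0.03 -0.1 ] at [644.6  20.5  82.8] 17.02
```

Emit:
play_rows:
  steps:
    - [[-3, 0.5, 15, 0, 0, 0], [-3, 0.5, 30, 0, 0, 0], [-3, 0.5, 45, 0, 0, 0], [-3, 0.5, 53, 0, 0, 0], [-3, 0.5, 58, 0, 0, 0], [-3, 0.5, 61.5, 0, 0, 0], [-3, 0.5, 61.5, 0, 0, 0], [-3, 0.5, 61.5, 0, 0, 0], [-3, 0.5, 61.5, 0, 0, 0]]

```text
time: 17.77
tool_pos: [0.6486, 0.0216, 0.0217]
tool_rot: [0.001, 0.051, 0.999, -0.0]
contact_force: [0.4, 0.1, -0.0]
gripper_width: 0.094
grasp_force: 58.8
```

Emit:
play_rows:
  steps:
    - [[0, 0, 0, 0, 0, 0], [0, 0, 0, 0, 0, 0], [0, 0, 0, 0, 0, 0], [0, 0, 0, 0, 0, 0], [0, 0, 0, 0, 0, 0], [0, 0, 0, 0, 0, 0], [0, 0, -20, 0, 0, 0], [0, 0, -50, 0, 0, 0], [0, 0, -80, 0, 0, 0], [0, 0, -80, 0, 0, 0], [0, 0, -80, 0, 0, 0], [0, 0, -80, 0, 0, 0]]
  claw: 0.2

```text
time: 18.77
tool_pos: [0.6477, 0.0216, 0.1006]
tool_rot: [-0.0, 0.051, 0.999, -0.0]
contact_force: [-1.1, 0.2, -0.8]
gripper_width: 0.598
grasp_force: 0.0
```

```bash
python3 go.py 429.9 -94.8 60 88.5
```

```text
shift [ 204.8 -137.9   40.6] turn [-0.   -0.02 -4.33] at [647.7  21.6 100.6] 18.77
```

Emit:
play_rows:
  steps:
    - [[10, -7, 0, 0, 0, 0], [35, -23, 0, 0, 0, -1], [68, -46, 0, 0, 0, -2], [102, -69, 0, 0, 0, -3], [136, -92, 0, 0, 0, -4.3], [168, -114, 5, 0, 0, -4.3], [194, -132, 20, 0, 0, -4.3], [204, -138, 35, 0, 0, -4.3], [204, -138, 40, 0, 0, -4.3], [204, -138, 40, 0, 0, -4.3], [204, -138, 40, 0, 0, -4.3], [204, -138, 40, 0, 0, -4.3]]

```text
time: 19.77
tool_pos: [0.4323, -0.0948, 0.0615]
tool_rot: [0.001, 0.013, 1.0, -0.0]
contact_force: [-0.1, -0.7, -0.1]
gripper_width: 0.602
grasp_force: 0.0
```

```bash
python3 go.py 429.9 -94.8 2 88.5; python3 - <<'E'
from h import *
crop("side",200,100,360,220,5,"s7")
E
```

```text
shift [ 2.5 -0.  59.5] turn [-0.01  0.06  0.02] at [432.3 -94.8  61.5] 19.77
```

View pics/s7.png

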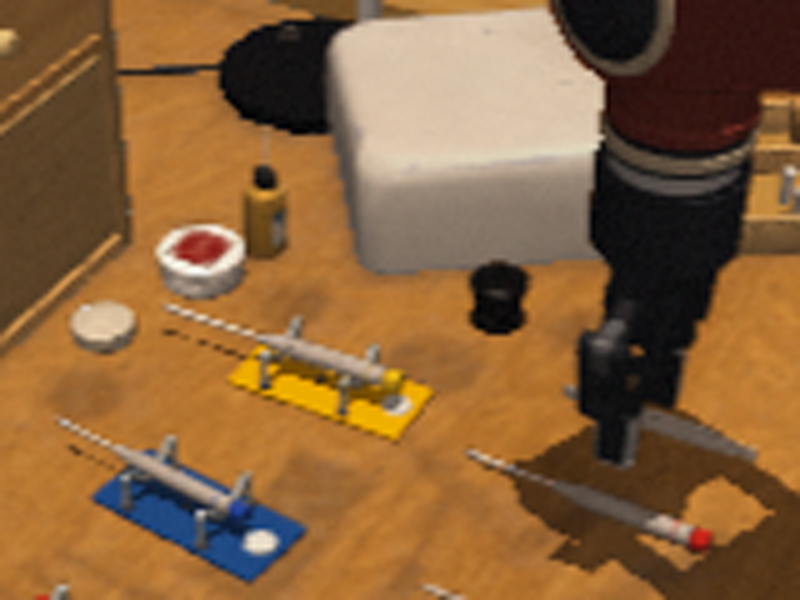

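Blue lies in both saddles (cap at 237,508 by the dot). The red handle is below the open gripper, and the tweezers are clear. Gripping red.

Emit:
play_rows:
  steps:
    - [[2, 0, 20, 0, 0, 0], [2, 0, 40, 0, 0, 0], [2, 0, 52, 0, 0, 0], [2, 0, 57, 0, 0, 0], [2, 0, 58.5, 0, 0, 0], [2, 0, 58.5, 0, 0, 0], [2, 0, 58.5, 0, 0, 0], [2, 0, 58.5, 0, 0, 0]]

```text
time: 20.48
tool_pos: [0.4301, -0.0953, 0.0035]
tool_rot: [0.001, 0.013, 1.0, -0.0]
contact_force: [-0.1, 0.1, -0.1]
gripper_width: 0.603
grasp_force: 0.0
```

Emit:
play_rows:
  steps:
    - [[0, 0, 0, 0, 0, 0], [0, 0, 0, 0, 0, 0], [0, 0, 0, 0, 0, 0], [0, 0, 0, 0, 0, 0], [0, 0, 0, 0, 0, 0], [0, 0, 0, 0, 0, 0], [0, 0, 0, 0, 0, 0], [0, 0, 0, 0, 0, 0], [0, 0, 0, 0, 0, 0], [0, 0, 0, 0, 0, 0]]
  claw: -1

```text
time: 21.32
tool_pos: [0.4293, -0.0951, 0.0028]
tool_rot: [0.0, 0.013, 1.0, -0.0]
contact_force: [-1.8, 0.1, 5.2]
gripper_width: 0.108
grasp_force: 59.0
```

Emit:
play_rows:
  steps:
    - [[0, 0, -8, 0, 0, 0], [0, 0, -20, 0, 0, 0], [0, 0, -40, 0, 0, 0], [0, 0, -60, 0, 0, 0], [0, 0, -75, 0, 0, 0], [0, 0, -80, 0, 0, 0], [0, 0, -80, 0, 0, 0], [0, 0, -80, 0, 0, 0], [0, 0, -80, 0, 0, 0]]

```text
time: 22.07
tool_pos: [0.428, -0.0945, 0.0809]
tool_rot: [-0.001, 0.013, 1.0, 0.0]
contact_force: [-0.4, 0.8, -0.1]
gripper_width: 0.102
grasp_force: 58.8
```

```bash
python3 go.py 633.5 150.5 82 81.4
```

```text
shift [-198.9  250.4   -1.3] turn [ 0.04 -0.13  7.07] at [428.  -94.5  80.9] 22.07
```

Emit:
play_rows:
  steps:
    - [[-6, 8, -5, 0, 0, 0], [-23, 29, -10, 0, 0, 1], [-45, 57, -10, 0, 0, 2], [-68, 86, -10, 0, 0, 3], [-91, 115, -10, 0, 0, 4], [-114, 144, -10, 0, 0, 5], [-137, 173, -10, 0, 0, 6], [-160, 202, -10, 0, 0, 7], [-179, 227, -5, 0, 0, 7], [-192, 243, 0, 0, 0, 7], [-197.5, 250, 0, 0, 0, 7], [-197.5, 250, 0, 0, 0, 7]]

```text
time: 23.07
tool_pos: [0.6332, 0.1515, 0.081]
tool_rot: [-0.001, 0.073, 0.997, -0.0]
contact_force: [-0.2, 0.1, 1.1]
gripper_width: 0.105
grasp_force: 58.8
```

Emit:
play_rows:
  steps:
    - [[0, 0, 0, 0, 0, 0], [0, 0, 0, 0, 0, 0], [0, 0, 0, 0, 0, 0], [0, 0, 0, 0, 0, 0]]

```text
time: 23.4
tool_pos: [0.6327, 0.1488, 0.0826]
tool_rot: [0.0, 0.075, 0.997, -0.0]
contact_force: [0.7, 1.3, -0.5]
gripper_width: 0.111
grasp_force: 58.8
```

```bash
python3 go.py 633 150.3 20 81.4
```

```text
shift [-0.1  1.6 62.6] turn [-0.    0.01 -0.01] at [632.7 148.8  82.6] 23.4
```

Emit:
play_rows:
  steps:
    - [[0, 1, 15, 0, 0, 0], [0, 1, 30, 0, 0, 0], [0, 1, 45, 0, 0, 0], [0, 1, 53, 0, 0, 0], [0, 1, 58, 0, 0, 0], [0, 1, 61, 0, 0, 0], [0, 1, 61, 0, 0, 0], [0, 1, 61, 0, 0, 0], [0, 1, 61, 0, 0, 0]]

```text
time: 24.15
tool_pos: [0.6339, 0.1508, 0.0222]
tool_rot: [0.001, 0.074, 0.997, 0.0]
contact_force: [1.0, 0.4, -0.6]
gripper_width: 0.105
grasp_force: 58.8
```

Emit:
play_rows:
  steps:
    - [[0, 0, 0, 0, 0, 0], [0, 0, 0, 0, 0, 0], [0, 0, 0, 0, 0, 0], [0, 0, 0, 0, 0, 0], [0, 0, 0, 0, 0, 0], [0, 0, 0, 0, 0, 0], [0, 0, -20, 0, 0, 0], [0, 0, -50, 0, 0, 0], [0, 0, -90, 0, 0, 0], [0, 0, -130, 0, 0, 0], [0, 0, -170, 0, 0, 0], [0, 0, -180, 0, 0, 0]]
  claw: 0.2

```text
time: 25.15
tool_pos: [0.6368, 0.1512, 0.2106]
tool_rot: [0.006, 0.074, 0.997, 0.001]
contact_force: [1.0, -0.6, 2.2]
gripper_width: 0.599
grasp_force: 0.0
```

Emit:
play_rows:
  steps:
    - [[40, -30, 0, 0, 0, 0], [80, -60, 0, 0, 0, 0], [120, -90, 0, 0, 0, 0], [150, -120, 0, 0, 0, 0], [170, -150, 0, 0, 0, 0], [180, -170, 0, 0, 0, 0], [180, -180, 0, 0, 0, 0], [180, -180, 0, 0, 0, 0], [180, -180, 0, 0, 0, 0]]

```text
time: 25.9
tool_pos: [0.4288, -0.0008, 0.2017]
tool_rot: [0.001, 0.075, 0.997, 0.0]
contact_force: [0.5, 0.4, -0.0]
gripper_width: 0.599
grasp_force: 0.0
```

```bash
python3 - <<'E'
from h import *
crop("side",150,140,350,290,4,"s8")
E
```

```text
(no output)
```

View pics/s8.png

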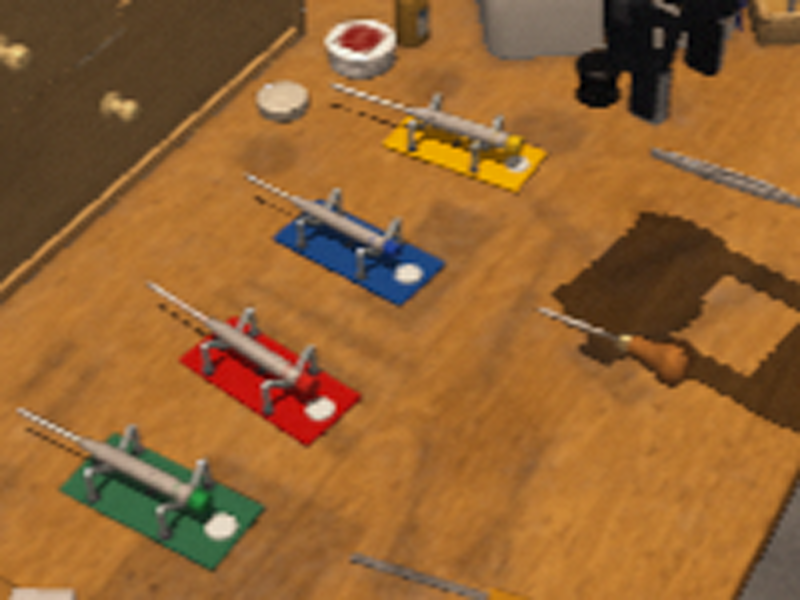

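All four lie in both saddles of their own rests, caps at the dots (green 200,500; red 305,383; blue 392,247; yellow 515,143). The graver and file have not moved, and the arm is clear.

```bash
python3 -c "
from plant import order; print(order.job_done())"
```

```text
the job is handed in; nothing more can be done
None
```

All four screwdrivers lie in both saddles of their matching rests, caps to the dots and released; the graver and needle file were left where they lay, and the job was handed in at about 26 s on the robot's clock.

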